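# Gather the loose nuts in one corner of the parts tray

### The arm

A 7-joint arm with a two-finger parallel gripper is mounted at the origin on the work surface; the furniture and walls round the work are solid. World frame = base frame: x ahead of the robot, y to its left, z up, the work surface at z = 0. Lengths are in m, angles in rad, forces in N, time in s.
With the tool pointing down it reaches from about 0.4 to 0.75 m from the base axis. Payload 19.5 kg.
Tool frame: the origin (TCP) lies between the finger pads; the fingertips stand 22 mm ahead of it and the grasp point (between the pads) lies 3 mm ahead of it; y points along the fingers, x is the direction in which the jaws open and shut, and the axes are right-handed (so a half turn about y gives the same grasp; the last joint's range is limited). The gripper opens to 85 mm and grips with 20 to 120 N. Pads are 22 mm wide; open, the fingers measure 114 mm over their backs; the gripper's body (76 mm by 85 mm) begins 54 mm behind the grasp point. The pads swing forward as they close: fully open they stand 13 mm farther back than shut.
Start: joints at [-1.184, 0.707, -0.028, 1.485, 0.022, 0.951, -0.075], TCP at [0.239, 0.523, 0.219] pointing down, gripper open.
Joint ranges: [-2.71, 2.71], [-0.32, 2.16], [-1.57, 1.52], [0, 2.45], [-1.46, 4.6], [0, 2.02], [-2.83, 2.83]. Speed limits (rad/s): [1.89, 1.89, 2.57, 2.57, 3.01, 3.01, 3.01].

### API

Orientations are given as a rotation vector (axis times angle).
In Python, from cell import env gives the robot as it stands.
- The arm moves only by the shell command python3 -m pendant 'ROWS' [OPENING] [FORCE]. ROWS is JSON, one flat list of numbers, 6 for each row, row after row: the shift along the tool's x, y, z in cm, then the turn, a rotation vector about the tool's x, y, z in rad. A call has 1 to 8 rows; each row shifts and turns the pose as measured when the row begins, along the tool's axes as they then stand; what a row does not reach is not made up. A row lasts 1/12 s, in which the tool goes at most 41.7 mm and 7.16 degrees, less where a joint would pass 70% of its speed; a pose out of reach is approached as far as the arm can. A call is refused whole if a number of a shift passes 4.17 or a number of a turn 0.125, either way. A call with a gripper value outside its range is refused whole. OPENING is the closure in counts, from 0 (fully open) to 255 (shut), set as the call begins (- or left out, the last holds). The fingers move at their own pace and stop on an object; FORCE is the grip in N (left out, the last holds). Time passes only in rows, so rows that do not move let the fingers close. It gives the time, the measured TCP pose, the force and the opening at its end, in the units of the state.
- env.sense(): the state, without advancing time (a new reading comes with each control period).
- env.read_camera(name): name is "scene" or "top" or "wrist"; returns a dict with "pixels" (400x640x3 uint8, blue, green, red), "fx", "fy", "cx", "cy" (pixels), "origin" and "attitude" of the camera in the world; the wrist camera has in their place "mount" (4x4, takes a point from camera to tool coordinates, whose origin is the TCP and whose axes are the tool frame's). Camera axes: x right, y down, z forward; pixel columns grow to the right and rows downward; lengths in m; the calibration is good to about 2 mm. A picture is of the moment at which its call begins: read the wrist's pose just before it. There is no depth.
- env.finish_job(): hands the job in, once; it reports no verdict.
The state is a dict: "time_s": time; "joint_positions": joint angles; "dq": joint speeds; "effort": joint torques, N m; "position": TCP position; "tool_rot": TCP orientation; "force": force on the tool from outside, world axes, zero at the start; "moment": the same for the moment, N m; "finger_gap": opening from 0.0 (shut) to 1.0 (fully open).
Only numpy, scipy, OpenCV 4.12 (cv2) and the standard library are available. Lean on these libraries where they do the work, as an engineer would, in place of code of your own. Each camera call takes 0.05 s, during which the arm holds its last target. There are 200 camera calls.

### The job

Pick up the white parts tray by its blue grip plate and tip it so that all three loose nuts slide together into the corner at the grip end, on the side (left or right of the tray, seen from the robot) where the empty beaker stands. Finish holding the tray still in the air, clear of the worktop and tipped with that corner clearly lowest: do not put it down or let go. Lose no nut and leave the other things where they stand.

Things in the scene. Friction and masses are not known exactly. Their poses are not given: they have to be found in the camera images.
- tray: white open tray, 150 (x) x 110 (y) x 28 mm high, walls and floor 4 mm, about 0.24 kg; origin at the centre of its underside, z up. +x points away from the robot, turned 0.2 to 0.7 rad to its right; +y is its left side. The blue grip plate is outside its -x (near) end. Nuts slide on its slick floor from a slope of about 0.2 rad; a nut rubbing along a wall needs 0.25 to 0.3 rad along that wall.
- tray_grip (a point): point to grasp on the blue grip plate: 80 mm along -x from the tray's origin and 58 mm above its underside. The plate is 10 mm thick along x and 46 mm wide along y (the fingers straddle it along x); its top is 75 mm above the underside, 47 mm above the rim. Axes as the tray's
- corner_left (a point): inner floor corner of the tray at the grip end on its +y (left) side, 71 mm along -x and 51 mm along +y from the tray's origin, 4 mm above its underside; axes as the tray's
- corner_right (a point): inner floor corner of the tray at the grip end on its -y (right) side, 71 mm along -x and 51 mm along -y from the tray's origin, 4 mm above its underside; axes as the tray's
- nut_1_center (a point): one of three identical steel hex nuts lying loose in the tray: 17 mm across the flats, 8 mm high, about 12 g; the point is its centre
- nut_2_center (a point): one of three identical steel hex nuts lying loose in the tray: 17 mm across the flats, 8 mm high, about 12 g; the point is its centre
- nut_3_center (a point): one of three identical steel hex nuts lying loose in the tray: 17 mm across the flats, 8 mm high, about 12 g; the point is its centre
- beaker: empty clear beaker, 57 mm wide, 70 mm high, origin at the centre of its underside; it stands either left of the tray (y about -0.03) or right of it (y about -0.45) and tells which corner is wanted
- red_cap_bottle: small white bottle with a red cap, 48 mm wide, 97 mm high, bystander on the other side of the tray from the beaker; origin at the centre of its underside
- tape_roll: green tape roll lying flat, 71 mm across, 19 mm high, bystander; origin at the centre of its underside
- petri_dish: closed petri dish with pink content, 91 mm across, 15 mm high, bystander; origin at the centre of its underside
Things that resemble listed ones, but are neither listed nor needed, are in the scene too. Leave any green or orange look-alike of the beaker alone.

How it is judged:
At the end, for the whole second after the job is handed in: The tray is gripped and still in the air, the wanted inner corner over 20 mm above the worktop, its floor sloping 0.17 to 1.0 rad, at least 0.07 rad down toward both the grip end and the beaker's side; each nut's centre is within 60 mm of that inner corner (angle between tray's own z axis and vertical between 0.17 and 1 rad and angle between tray's own x axis and vertical below 1.5 rad and contact force between the fingers and tray above 2 N and linear speed of tray below 0.03 m/s and ((world y of beaker above -0.25 m and distance between each of nut_1_center, nut_2_center, nut_3_center and corner_left below 0.06 m and angle between tray's own y axis and vertical above 1.64 rad and height (world z) of corner_left above 0.02 m) or (world y of beaker below -0.25 m and distance between each of nut_1_center, nut_2_center, nut_3_center and corner_right below 0.06 m and angle between tray's own y axis and vertical below 1.5 rad and height (world z) of corner_right above 0.02 m))); the arm keeps its last pose, push and grip.
It fails at once if the beaker is shoved or knocked more than 20 mm (distance of beaker from where it was at the start of the episode above 0.02 m).
It fails at once if the bottle is shoved or knocked more than 20 mm (distance of red_cap_bottle from where it was at the start of the episode above 0.02 m).
It fails at once if the tape roll is shoved or knocked more than 20 mm (distance of tape_roll from where it was at the start of the episode above 0.02 m).
It fails at once if the petri dish is shoved or knocked more than 20 mm (distance of petri_dish from where it was at the start of the episode above 0.02 m).
It also fails if it takes over 32 s, if anything falls off the work surface, if the arm or the gripper's body presses on something with over 40 N, if the wrist force passes 120 N, or if a joint passes its speed limit or range.

## Working session

There is one attempt and no reset: what is moved stays moved. The work goes in short steps, Python scripts to look and compute and a shell command to move; the robot and the scene stay as the last step left them, time stands still between calls to the robot, and variables do not carry over. Pictures are saved under pics/ and viewed, about 8 in all and at most 12, crops included, and the job is handed in when it is done.

```bash
ls; mkdir -p pics; python3 - <<'E'
from cell import env
import cv2,pickle,numpy as np
print(env.sense())
for n in("scene","top"):
    c=env.read_camera(n);pickle.dump(c,open(f'pics/{n}0.pkl','wb'));cv2.imwrite(f'pics/{n}0.png',c['pixels'])
    print({k:v for k,v in c.items() if k!='pixels'})
E
```

```text
pics
{'time_s': 0.0, 'joint_positions': array([-1.18368709,  0.70708916, -0.02763006,  1.48499191,  0.02203192,
        0.95088805, -0.07550037]), 'dq': array([ 1.55099571e-03, -3.11982460e-05,  1.01063844e-03, -1.64939319e-03,
       -1.18108483e-03,  2.06526381e-03,  8.73561601e-05]), 'effort': array([ 2.03520071e-04, -8.83215952e+01,  1.23496190e+00, -2.36157364e+01,
        1.70533854e-02,  6.57502591e-03, -2.47451408e-05]), 'position': array([0.23896853, 0.52269352, 0.21893697]), 'tool_rot': array([-1.38270203, -0.88718892,  0.88862479]), 'force': array([0.15236627, 0.33072266, 0.65391103]), 'moment': array([-0.00290216,  0.01383626, -0.00387136]), 'finger_gap': 1.0052089028091462}
{'fx': 394.3301661293822, 'fy': 394.3301661293822, 'cx': 326.301348967052, 'cy': 198.66058853153982, 'origin': array([-0.09668195, -0.67674468,  0.75163667]), 'attitude': array([-2.16334927,  1.05168893, -0.41168119])}
{'fx': 386.84837736246544, 'fy': 386.84837736246544, 'cx': 323.0812173526185, 'cy': 205.45009591957245, 'origin': array([ 0.32724965, -0.21885845,  0.90000536]), 'attitude': array([-2.1777586 ,  2.14253664, -0.16442871])}
```

View both.

View pics/top0.png

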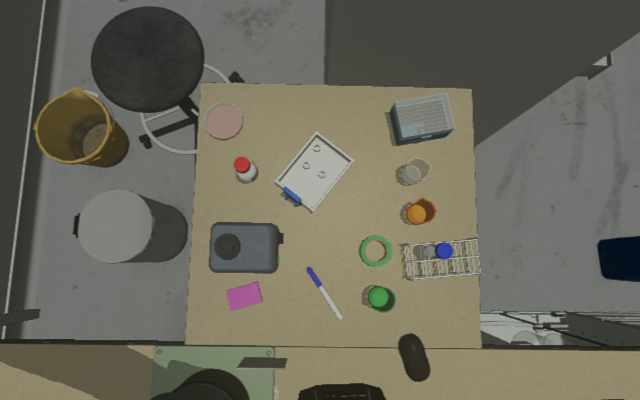

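View pics/scene0.png

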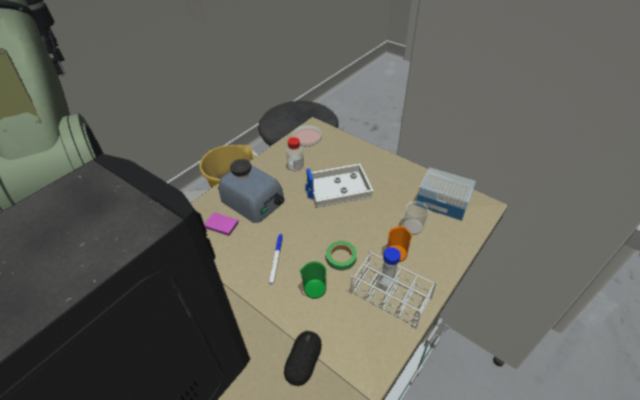

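The top view shows the tray (corners about (318,133), (353,160), (313,210), (276,182)) with its blue plate at (292,195). The clear beaker is on the right at (412,172), so the right corner is wanted. The bottle is at (245,170), and a grey canister at (245,247) is near the grip.

```bash
cat > h.py <<'E'
import numpy as np,cv2,pickle
from scipy.spatial.transform import Rotation as R
def ray(c,uv,z):
    d=R.from_rotvec(c['attitude']).apply([(uv[0]-c['cx'])/c['fx'],(uv[1]-c['cy'])/c['fy'],1])
    return c['origin']+d*(z-c['origin'][2])/d[2]
E
python3 - <<'E'
from h import *
c=pickle.load(open('pics/top0.pkl','rb'));im=c['pixels']
hsv=cv2.cvtColor(im,cv2.COLOR_BGR2HSV)
roi=np.zeros(im.shape[:2],np.uint8);roi[120:220,265:365]=255
w=cv2.inRange(hsv,(0,0,120),(180,40,255))&roi
k=cv2.morphologyEx(w,cv2.MORPH_OPEN,np.ones((3,3)))
cn=max(cv2.findContours(k,0,2)[0],key=cv2.contourArea)
b=cv2.boxPoints(cv2.minAreaRect(cn))
P=np.array([ray(c,p,.028)for p in b]);print(b,P.round(3),P.mean(0),np.linalg.norm(np.diff(P,axis=0),axis=1))
bl=cv2.inRange(hsv,(100,120,50),(130,255,255))&roi
cb=max(cv2.findContours(bl,0,2)[0],key=cv2.contourArea);r=cv2.minAreaRect(cb);bb=cv2.boxPoints(r)
print('blue',bb)
for z in(.075,.04):print(np.array([ray(c,p,z)for p in bb]).round(3))
for n,p,z in[('beaker',(410,175),0),('bottle',(242,164),.097),('can lid',(228,246),.1),('tape',(376,251),0),('petri',(224,121),.01),('canister UR0',(280,225),0.08),('pen',(310,269),0)]:print(n,ray(c,p,z).round(3))
c=pickle.load(open('pics/scene0.pkl','rb'))
s=pickle.load(open('pics/top0.pkl','rb'))
# canister lid height by two views
def d(c,uv):return R.from_rotvec(c['attitude']).apply([(uv[0]-c['cx'])/c['fx'],(uv[1]-c['cy'])/c['fy'],1])
a,b2=d(s,(228,246)),d(c,(241,167))
t=np.linalg.lstsq(np.c_[a,-b2],c['origin']-s['origin'],rcond=None)[0]
print('lid',s['origin']+a*t[0],c['origin']+b2*t[1])
cv2.imwrite('pics/crop.png',np.hstack([cv2.resize(im[110:230,200:330],None,fx=4,fy=4),]))
E
```

```text
[[274.02438 181.2195 ]
 [315.68295 129.14632]
 [354.09756 159.87804]
 [312.439   211.95122]] [[ 0.499 -0.12   0.028]
 [ 0.625 -0.214  0.028]
 [ 0.553 -0.304  0.028]
 [ 0.43  -0.21   0.028]] [ 0.52653311 -0.21187884  0.028     ] [0.15633788 0.11530793 0.15490145]
blue [[282.5122  189.60976]
 [284.95123 186.56099]
 [300.56097 199.04878]
 [298.12195 202.09755]]
[[ 0.472 -0.145  0.075]
 [ 0.478 -0.15   0.075]
 [ 0.452 -0.184  0.075]
 [ 0.445 -0.179  0.075]]
[[ 0.478 -0.141  0.04 ]
 [ 0.485 -0.147  0.04 ]
 [ 0.457 -0.183  0.04 ]
 [ 0.45  -0.177  0.04 ]]
beaker [ 0.526 -0.44   0.   ]
bottle [ 0.521 -0.059  0.097]
can lid [ 0.348 -0.039  0.1  ]
tape [ 0.344 -0.358  0.   ]
petri [0.646 0.005 0.01 ]
canister UR0 [ 0.395 -0.142  0.08 ]
pen [ 0.301 -0.206  0.   ]
lid [ 0.3478525  -0.04087794  0.10903122] [ 0.34759585 -0.0406547   0.10907476]
```

Tray centre is about (0.527, -0.212) with yaw -0.65 rad (measured 155 x 115 mm against the stated 150 x 110). That puts the grip point at about (0.463, -0.164, 0.058), and the blue plate measures (0.462, -0.165), so they agree. Next I work out the approach.

```bash
cat >> h.py <<'E'
YAW=-0.647
def goal_R(sgn,pitch=0,roll=0):
    # tray attitude: yaw, then far end up by pitch, left side up by roll
    T=R.from_euler('ZYX',[YAW,-pitch,roll])
    # tool: x=sgn*tray x, y=-tray z
    x=np.array([sgn,0,0.]);y=np.array([0,0,-1.]);return T*R.from_matrix(np.c_[x,y,np.cross(x,y)])
def delta(s,p,G):
    Q=R.from_rotvec(s['tool_rot'])
    print('pos',s['position'].round(4),'t',round(s['time_s'],2),'shift cm',(Q.inv().apply(np.array(p)-s['position'])*100).round(2),'turn',(Q.inv()*G).as_rotvec().round(3),'gap',round(s['finger_gap'],3),'F',s['force'].round(1))
E
python3 - <<'E'
from h import *
from cell import env
s=env.sense();print(R.from_rotvec(s['tool_rot']).as_matrix().round(3))
for g in(1,-1):
  delta(s,[.42,.3,.22],goal_R(g))
  print(goal_R(g).as_matrix().round(3))
E
```

```text
[[ 0.416 -0.    -0.909]
 [ 0.909 -0.001  0.416]
 [-0.001 -1.    -0.   ]]
pos [0.239  0.5227 0.219 ] t 0.1 shift cm [-12.73  -0.09 -25.72] turn [ 1.000e-03  1.789e+00 -1.000e-03] gap 1.002 F [-0.7  0.9  0.3]
[[ 0.798  0.     0.603]
 [-0.603  0.     0.798]
 [ 0.    -1.     0.   ]]
pos [0.239  0.5227 0.219 ] t 0.1 shift cm [-12.73  -0.09 -25.72] turn [-1.000e-03 -1.353e+00 -1.000e-03] gap 1.002 F [-0.7  0.9  0.3]
[[-0.798  0.    -0.603]
 [ 0.603 -0.    -0.798]
 [ 0.    -1.    -0.   ]]
```

```bash
python3 -m pendant '[-0.3,0,-3.3,0,0.075,0,-0.3,0,-3.3,0,0.075,0,-0.3,0,-3.3,0,0.075,0,-0.3,0,-3.3,0,0.075,0,-0.3,0,-3.3,0,0.075,0,-0.3,0,-3.3,0,0.075,0,-0.3,0,-3.3,0,0.075,0,-0.3,0,-3.3,0,0.075,0]' 120 80; python3 -m pendant '[-0.3,0,-3.3,0,0.075,0,-0.3,0,-3.3,0,0.075,0,-0.3,0,-3.3,0,0.075,0,-0.3,0,-3.3,0,0.075,0,-0.3,0,-3.3,0,0.075,0,-0.3,0,-3.3,0,0.075,0,-0.3,0,-3.3,0,0.075,0,-0.3,0,-3.3,0,0.075,0]'
python3 -c "
from h import *
from cell import env
delta(env.sense(),[.463,-.164,.2],goal_R(1))"
```

```text
time_s: 0.77
position: [0.4249, 0.3353, 0.2157]
tool_rot: [-1.53, -0.41, 0.42]
force: [0.2, -0.9, 0.1]
finger_gap: 0.531
time_s: 1.43
position: [0.4699, 0.0647, 0.2141]
tool_rot: [-1.572, 0.086, -0.076]
force: [1.1, -0.5, 0.6]
finger_gap: 0.53
pos [0.4699 0.0647 0.2141] t 1.43 shift cm [  1.67   1.48 -22.81] turn [ 0.005  0.544 -0.005] gap 0.53 F [ 1.1 -0.5  0.6]
```

```bash
python3 -m pendant '[0.95,0,-2.8,0,0.075,0,0.95,0,-2.8,0,0.075,0,0.95,0,-2.8,0,0.075,0,0.95,0,-2.8,0,0.075,0,0.95,0,-2.8,0,0.075,0,0.95,0,-2.8,0,0.075,0,0.95,0,-2.8,0,0.075,0,0.95,0,-2.8,0,0.05,0]'
python3 -c "
from h import *
from cell import env
delta(env.sense(),[.463,-.164,.17],goal_R(1))"
```

```text
time_s: 2.1
position: [0.4554, -0.1801, 0.214]
tool_rot: [-1.504, 0.561, -0.549]
force: [1.3, 0.1, 0.3]
finger_gap: 0.531
pos [ 0.4554 -0.1801  0.214 ] t 2.1 shift cm [-0.45  4.38  1.75] turn [ 0.008 -0.062 -0.005] gap 0.531 F [1.3 0.1 0.3]
```

```bash
python3 -m pendant '[0,1.5,0,0,0,0,0,1.5,0,0,0,0,0,0,0,0,0,0]'
python3 - <<'E'
from h import *
from cell import env
s=env.sense();delta(s,[.463,-.164,.17],goal_R(1))
c=env.read_camera('wrist');cv2.imwrite('pics/w1.png',c['pixels'])
pickle.dump((s,c),open('pics/w1.pkl','wb'))
print(c['mount'].round(3),c['fx'])
E
```

```text
time_s: 2.35
position: [0.4525, -0.1874, 0.1834]
tool_rot: [-1.505, 0.571, -0.561]
force: [0.3, 0.3, 0.0]
finger_gap: 0.529
pos [ 0.4525 -0.1874  0.1834] t 2.35 shift cm [-0.76  1.32  2.47] turn [ 0.01  -0.076 -0.003] gap 0.529 F [0.3 0.3 0. ]
[[ 1.     0.    -0.     0.001]
 [ 0.    -0.262  0.965 -0.155]
 [ 0.    -0.965 -0.262  0.066]
 [ 0.     0.     0.     1.   ]] 336.4800397515643
```

View pics/w1.png

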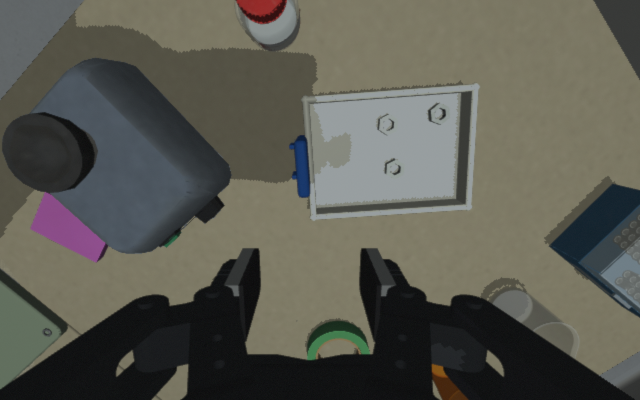

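The wrist view shows the tray with three nuts at (386,124), (437,113) and (392,166). The blue plate is at (302,166), and the canister and beaker are both clear of the plate. I measure the plate from this view.

```bash
cat > m.py <<'E'
from h import *
s,c=pickle.load(open('pics/w1.pkl','rb'));im=c['pixels']
M=np.eye(4);M[:3,:3]=R.from_rotvec(s['tool_rot']).as_matrix();M[:3,3]=s['position'];M=M@c['mount']
c['origin']=M[:3,3];c['attitude']=R.from_matrix(M[:3,:3]).as_rotvec()
hsv=cv2.cvtColor(im,cv2.COLOR_BGR2HSV)
roi=np.zeros(im.shape[:2],np.uint8);roi[75:225,285:490]=255
bl=cv2.inRange(hsv,(100,120,50),(130,255,255))&roi
cb=max(cv2.findContours(bl,0,2)[0],key=cv2.contourArea)
bb=cv2.boxPoints(cv2.minAreaRect(cb));print('blue',bb.round(0).tolist())
P=np.array([ray(c,p,.075)for p in bb]);print(P.round(4).tolist(),P.mean(0).round(4))
# rim corners read off the view
q=np.array([ray(c,p,.028)for p in[(304,98),(478,86),(470,208),(313,218)]])
print(q.round(4).tolist(),'centre',q.mean(0).round(4),'sides',np.linalg.norm(q-np.roll(q,-1,0),axis=1).round(4))
for a,b in((0,1),(3,2)):v=q[b]-q[a];print('yaw',np.arctan2(v[1],v[0]).round(3))
y=.5*sum(np.arctan2(*(q[b]-q[a])[1::-1])for a,b in((0,1),(3,2)));print('grip',q.mean(0)[:2]-.08*np.array([np.cos(y),np.sin(y)]))
E
python3 m.py
```

```text
blue [[288.0, 137.0], [306.0, 136.0], [310.0, 196.0], [293.0, 197.0]]
[[0.4738, -0.1394, 0.075], [0.4843, -0.1475, 0.075], [0.4554, -0.1853, 0.075], [0.4443, -0.1769, 0.075]] [ 0.4645 -0.1623  0.075 ]
[[0.5022, -0.1243, 0.028], [0.6221, -0.2168, 0.028], [0.5548, -0.3041, 0.028], [0.4354, -0.2124, 0.028]] centre [ 0.5286 -0.2144  0.028 ] sides [0.1514 0.1103 0.1505 0.1106]
yaw -0.657
yaw -0.655
grip [ 0.46523401 -0.16558629]
```

```bash
sed -i 's/YAW=-0.647/YAW=-0.656/' h.py; cat > d.py <<'E'
from h import *
from cell import env
import sys
delta(env.sense(),[.465,-.165,float(sys.argv[1])],goal_R(1))
E
python3 -m pendant '[-0.4,0,1.3,0.01,-0.065,0,-0.4,0,1.3,0,0,0,0,0,0,0,0,0]';python3 d.py .061
```

```text
time_s: 2.65
position: [0.464, -0.1609, 0.1859]
tool_rot: [-1.508, 0.513, -0.51]
force: [1.5, 0.3, 0.4]
finger_gap: 0.527
pos [ 0.464  -0.1609  0.1859] t 2.65 shift cm [ 0.36 12.49 -0.28] turn [-0.001  0.002 -0.002] gap 0.527 F [1.5 0.3 0.4]
```

```bash
python3 -m pendant '[0.3,2,-0.2,0,0,0,0,2,0,0,0,0,0,2,0,0,0,0,0,1,0,0,0,0,0,0,0,0,0,0]';python3 d.py .061
```

```text
time_s: 3.07
position: [0.4676, -0.1638, 0.1173]
tool_rot: [-1.509, 0.505, -0.511]
force: [-0.6, -0.6, -0.2]
finger_gap: 0.531
pos [ 0.4676 -0.1638  0.1173] t 3.07 shift cm [-0.15  5.62 -0.26] turn [-0.003  0.007  0.003] gap 0.531 F [-0.6 -0.6 -0.2]
```

```bash
python3 -m pendant '[-0.15,1,-0.25,0,0.006,0,0,1,0,0,0,0,0,1,0,0,0,0,0,1,0,0,0,0,0,1,0,0,0,0,0,0.4,0,0,0,0,0,0,0,0,0,0]';python3 d.py .061
```

```text
time_s: 3.65
position: [0.4679, -0.1657, 0.0651]
tool_rot: [-1.508, 0.503, -0.518]
force: [-0.6, -0.9, -0.4]
finger_gap: 0.526
pos [ 0.4679 -0.1657  0.0651] t 3.65 shift cm [-0.28  0.41 -0.12] turn [-0.005  0.004  0.008] gap 0.526 F [-0.6 -0.9 -0.4]
```

```bash
python3 -m pendant '[-0.3,0.4,-0.1,0,0,-0,0,0,0,0,0,0]'; python3 -m pendant '[0,0,0,0,0,0,0,0,0,0,0,0,0,0,0,0,0,0,0,0,0,0,0,0,0,0,0,0,0,0,0,0,0,0,0,0]' 255 80;python3 d.py .061
python3 - <<'E'
from cell import env
import cv2
cv2.imwrite('pics/w2.png',env.read_camera('wrist')['pixels'])
E
```

```text
time_s: 3.82
position: [0.4652, -0.1648, 0.0617]
tool_rot: [-1.508, 0.502, -0.518]
force: [0.5, -0.4, -0.1]
finger_gap: 0.529
time_s: 4.32
position: [0.4659, -0.1649, 0.0637]
tool_rot: [-1.508, 0.5, -0.52]
force: [0.2, -0.2, -0.3]
finger_gap: -0.001
pos [ 0.4659 -0.1649  0.0637] t 4.32 shift cm [-0.07  0.27 -0.06] turn [-0.006  0.004  0.012] gap -0.001 F [ 0.2 -0.2 -0.3]
```

View pics/w2.png

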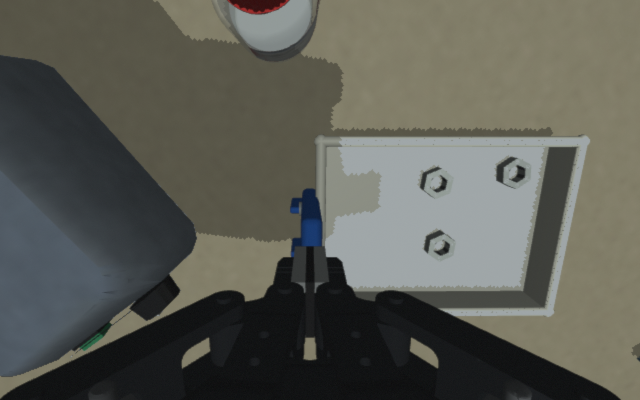

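The gap reads shut, but the pads appear to be around the blue plate at about (310,255). I zoom in.

```bash
python3 - <<'E'
import cv2
im=cv2.imread('pics/w2.png');cv2.imwrite('pics/w2c.png',cv2.resize(im[170:310,250:390],None,fx=4,fy=4,interpolation=cv2.INTER_CUBIC))
E
```

```text
(no output)
```

View pics/w2c.png

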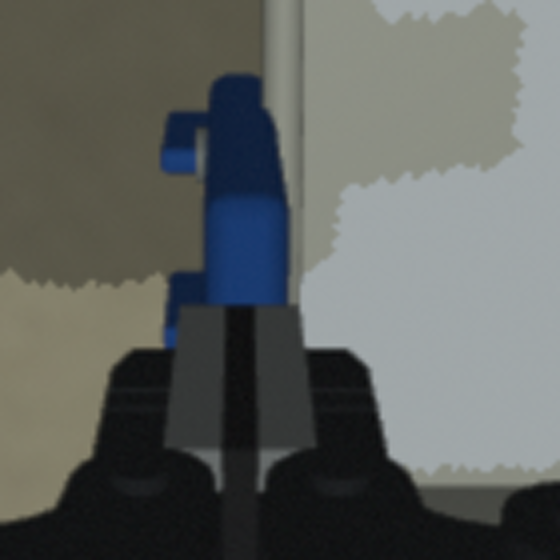

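The pads look narrower than the plate, so they may not be around it. I check the plate's height by triangulation and look from the scene camera.

```bash
python3 - <<'E'
from h import *
from cell import env
s1,c1=pickle.load(open('pics/w1.pkl','rb'));s2=env.sense()
def cam(s):
    M=np.eye(4);M[:3,:3]=R.from_rotvec(s['tool_rot']).as_matrix();M[:3,3]=s['position'];M=M@c1['mount'];return M
def d(M,uv):return M[:3,:3]@[(uv[0]-c1['cx'])/c1['fx'],(uv[1]-c1['cy'])/c1['fy'],1]
A,B=cam(s1),cam(s2)
for p,q in[((302,137),(310,189)),((304,98),(317,136)),((478,86),(588,136))]:
    a,b=d(A,p),d(B,q);t=np.linalg.lstsq(np.c_[a,-b],B[:3,3]-A[:3,3],rcond=None)[0]
    print((A[:3,3]+a*t[0]).round(4),(B[:3,3]+b*t[1]).round(4))
M=np.linalg.inv(B)
for n,P in[('plate top far',[.4785,-.147,.075]),('top mid',[.465,-.165,.075]),('top near',[.451,-.183,.075]),('tip',s2['position']-[0,0,.022])]:
    x=M@np.r_[P,1];print(n,c1['cx']+c1['fx']*x[0]/x[2],c1['cy']+c1['fy']*x[1]/x[2])
c=env.read_camera('scene');im=c['pixels'];a=cv2.resize(im[120:230,230:400],None,fx=4.5,fy=4.5,interpolation=cv2.INTER_CUBIC);cv2.imwrite('pics/s2.png',a)
E
```

```text
[ 4.767e-01 -1.491e-01 -4.000e-04] [ 0.4795 -0.1502 -0.0005]
[ 0.5023 -0.1239  0.0195] [ 0.5042 -0.1242  0.0195]
[ 0.6207 -0.2159  0.0315] [ 0.6229 -0.2141  0.0319]
plate top far 305.97398555796434 218.99065973296499
top mid 306.4899609588953 265.3239758253591
top near 306.14658643030003 308.937871414115
tip 307.6148415413988 239.25041766888916
```

View pics/s2.png

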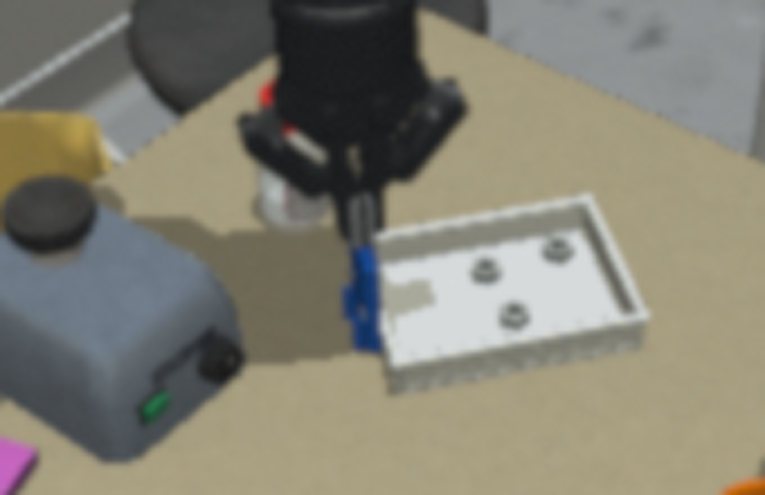

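```bash
python3 - <<'E'
from h import *
from cell import env
s=env.sense();c=pickle.load(open('pics/scene0.pkl','rb'))
x=np.array([np.cos(-.656),np.sin(-.656),0]);y=np.array([-x[1],x[0],0]);g=np.array([.465,-.165,0])
def pr(P):
    return (cv2.projectPoints(np.array([P],float),*(lambda r:(r.as_rotvec(),-r.apply(c['origin'])))(R.from_rotvec(c['attitude']).inv()),np.array([[c['fx'],0,c['cx']],[0,c['fy'],c['cy']],[0,0,1.]]),None)[0].ravel()-[230,120])*4.5
for z in(0,.028,.058,.075):
  for w in(-.023,0,.023):print('plate',z,w,pr(g+y*w+[0,0,z]).round(0))
for z in(-.022,0,.03,.05):print('tool',z,pr(s['position']+[0,0,z]).round(0))
print(s['joint_positions'].round(3))
E
```

```text
plate 0 -0.023 [375. 356.]
plate 0 0 [366. 330.]
plate 0 0.023 [358. 304.]
plate 0.028 -0.023 [373. 323.]
plate 0.028 0 [364. 296.]
plate 0.028 0.023 [356. 271.]
plate 0.058 -0.023 [371. 285.]
plate 0.058 0 [362. 259.]
plate 0.058 0.023 [354. 233.]
plate 0.075 -0.023 [369. 263.]
plate 0.075 0 [361. 237.]
plate 0.075 0.023 [352. 211.]
tool -0.022 [364. 278.]
tool 0 [363. 251.]
tool 0.03 [360. 211.]
tool 0.05 [359. 184.]
[ 0.174  0.862  0.189  1.951 -0.428  0.355  0.048]
```

The plate is where I put it. Both views put the fingertips about 35 to 45 mm higher than the stated offset from the TCP, at or above the plate's top. So the jaws shut over the plate rather than on it. I reopen them and check.

```bash
python3 -m pendant '[0,0,0,0,0,0,0,0,0,0,0,0,0,0,0,0,0,0,0,0,0,0,0,0]' 120 80
python3 - <<'E'
from cell import env
import cv2,numpy as np
a=cv2.resize(env.read_camera('scene')['pixels'][120:230,260:370],(400,400),interpolation=cv2.INTER_CUBIC)
b=cv2.resize(env.read_camera('wrist')['pixels'][160:360,210:410],(400,400),interpolation=cv2.INTER_CUBIC)
cv2.imwrite('pics/o1.png',np.hstack([a,b]))
E
python3 d.py .061
```

```text
time_s: 4.75
position: [0.4659, -0.1649, 0.0635]
tool_rot: [-1.508, 0.5, -0.52]
force: [-0.0, 0.6, -0.8]
finger_gap: 0.532
pos [ 0.4659 -0.1649  0.0635] t 4.85 shift cm [-0.07  0.25 -0.06] turn [-0.006  0.005  0.011] gap 0.529 F [-0.8  0.2  0.2]
```

View pics/o1.png

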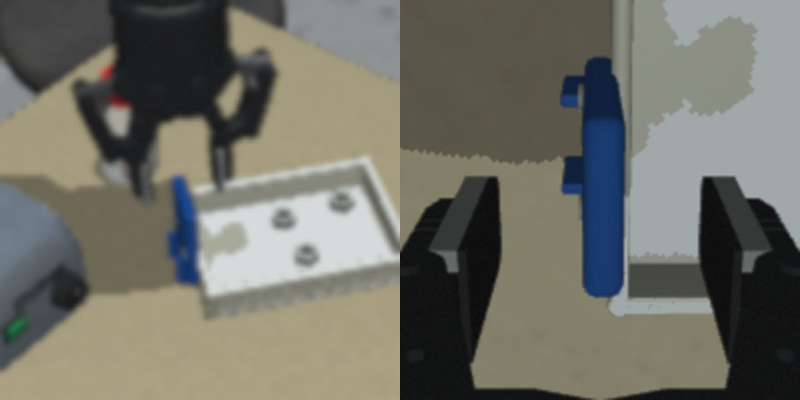

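```bash
python3 - <<'E'
from h import *
from cell import env
s=env.sense();c1=pickle.load(open('pics/w1.pkl','rb'))[1];c=pickle.load(open('pics/scene0.pkl','rb'))
M=np.eye(4);M[:3,:3]=R.from_rotvec(s['tool_rot']).as_matrix();M[:3,3]=s['position'];B=M@c1['mount']
S=R.from_rotvec(c['attitude']).as_matrix()
def d(c,A,uv):return A@[(uv[0]-c['cx'])/c['fx'],(uv[1]-c['cy'])/c['fy'],1]
for p,q in[((369,249),(260+222/3.636,120+185/3.636)),((250,249),(260+145/3.636,120+196/3.636)),((321,308),(0,0)) ][:2]:
    a,b=d(c1,B[:3,:3],p),d(c,S,q);t=np.linalg.lstsq(np.c_[a,-b],c['origin']-B[:3,3],rcond=None)[0]
    P=B[:3,3]+a*t[0];Q=c['origin']+b*t[1];print(P.round(3),Q.round(3),'tool',(M[:3,:3].T@(P-M[:3,3])).round(3),(M[:3,:3].T@(Q-M[:3,3])).round(3))
E
```

```text
[ 0.492 -0.179  0.069] [ 0.492 -0.179  0.069] tool [ 0.029 -0.005  0.005] [ 0.029 -0.005  0.005]
[ 0.448 -0.144  0.071] [ 0.448 -0.144  0.071] tool [-0.027 -0.008  0.006] [-0.026 -0.008  0.006]
```

The two rays per fingertip intersect cleanly at z of about 0.070, level with the plate's top. That puts the tips about 6 mm behind the TCP, not ahead of it. I descend about 25 mm while watching the force, then shut.

```bash
python3 -m pendant '[0,0.6,0.4,0,0,0,0,0.6,0,0,0,0,0,0.6,0,0,0,0,0,0.5,0,0,0,0,0,0,0,0,0,0]';python3 d.py .0375;  python3 -m pendant '[0,0,0,0,0,0]'
```

```text
time_s: 5.27
position: [0.4689, -0.1611, 0.0378]
tool_rot: [-1.508, 0.5, -0.519]
force: [0.0, -0.4, -0.6]
finger_gap: 0.533
pos [ 0.4689 -0.1611  0.0378] t 5.27 shift cm [-0.08  0.02 -0.54] turn [-0.006  0.005  0.011] gap 0.533 F [ 0.  -0.4 -0.6]
time_s: 5.35
position: [0.4686, -0.1612, 0.0373]
tool_rot: [-1.508, 0.501, -0.519]
force: [-0.4, 0.3, 0.8]
finger_gap: 0.527
```

```bash
python3 -m pendant '[0,0,0,0,0,0,0,0,0,0,0,0,0,0,0,0,0,0,0,0,0,0,0,0,0,0,0,0,0,0]' 255 80;python3 d.py .0375
```

```text
time_s: 5.77
position: [0.4685, -0.1613, 0.0377]
tool_rot: [-1.508, 0.501, -0.519]
force: [0.4, 0.5, -4.1]
finger_gap: 0.097
pos [ 0.4685 -0.1613  0.0377] t 5.77 shift cm [-0.05  0.01 -0.51] turn [-0.006  0.004  0.01 ] gap 0.097 F [ 0.4  0.5 -4.1]
```

It is gripped: the gap reads about 8 mm on the 10 mm plate. I lift gently.

```bash
python3 -m pendant '[0,-0.3,0,0,0,0,0,-0.6,0,0,0,0,0,-1,0,0,0,0,0,-1,0,0,0,0,0,-1,0,0,0,0,0,-1,0,0,0,0,0,-1,0,0,0,0,0,-1,0,0,0,0]' - 110;python3 -m pendant '[0,-1,0,0,0,0,0,-1,0,0,0,0,0,-1,0,0,0,0,0,-1,0,0,0,0,0,-1,0,0,0,0,0,-1,0,0,0,0,0,-0.6,0,0,0,0,0,-0.3,0,0,0,0]'; python3 d.py .25
python3 - <<'E'
from h import *
from cell import env
s=env.sense()
a=cv2.resize(env.read_camera('scene')['pixels'][60:230,220:410],(447,400),interpolation=cv2.INTER_CUBIC)
c=env.read_camera('wrist');pickle.dump((s,c),open('pics/w3.pkl','wb'))
b=cv2.resize(c['pixels'][100:400,240:505],(353,400),interpolation=cv2.INTER_CUBIC)
cv2.imwrite('pics/l1.png',np.hstack([a,b]))
E
```

```text
time_s: 6.43
position: [0.466, -0.1605, 0.1108]
tool_rot: [-1.507, 0.505, -0.516]
force: [1.0, 0.5, -3.4]
finger_gap: 0.094
time_s: 7.1
position: [0.4642, -0.1598, 0.1883]
tool_rot: [-1.506, 0.504, -0.517]
force: [-0.2, -0.3, -2.6]
finger_gap: 0.09
pos [ 0.4642 -0.1598  0.1883] t 7.1 shift cm [ 0.42 -6.17 -0.32] turn [-0.006  0.004  0.007] gap 0.09 F [-0.2 -0.3 -2.6]
```

View pics/l1.png

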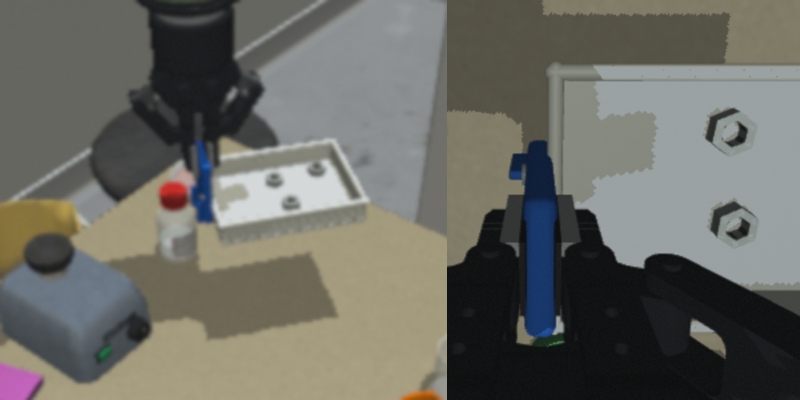

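The tray is lifted level with all three nuts in it, and the force change of about 2.7 N matches its weight. Now I tip it slowly: grip end down (tool -z turn) and right side down (tool +x turn).

```bash
for i in 1; do python3 -m pendant '[0,-0.4,0,0.01,0,-0.01,0,-0.4,0,0.015,0,-0.015,0,-0.4,0,0.015,0,-0.015,0,-0.4,0,0.015,0,-0.015,0,-0.4,0,0.015,0,-0.015,0,-0.4,0,0.015,0,-0.015,0,-0.4,0,0.015,0,-0.015,0,-0.4,0,0.015,0,-0.015]'; done
python3 -m pendant '[0,-0.2,0,0.015,0,-0.015,0,-0.2,0,0.015,0,-0.015,0,-0.2,0,0.015,0,-0.015,0,-0.2,0,0.015,0,-0.015,0,0,0,0.015,0,-0.015,0,0,0,0.015,0,-0.015,0,0,0,0.015,0,-0.015,0,0,0,0.015,0,-0.015]'
cat > a.py <<'E'
from h import *
from cell import env
s=env.sense();A=R.from_rotvec(s['tool_rot']).as_matrix()
x,y,z=A[:,0],A[:,2],-A[:,1]
print('slopes: grip end',np.arcsin(x[2]).round(3),'right',np.arcsin(y[2]).round(3),'tilt',np.arccos(z[2]).round(3),s['position'].round(3),'gap',s['finger_gap'].round(3),s['joint_positions'].round(2))
# tray origin: grip point at 20 mm ahead... use lift-time offset: TCP 0.0377 above underside, 80 mm to centre
print('corner_right z',(s['position']+.009*x-.051*y-.034*z).round(3))
E
python3 a.py
```

```text
time_s: 7.87
position: [0.4603, -0.16, 0.2209]
tool_rot: [-1.424, 0.373, -0.634]
force: [0.7, -0.5, -3.6]
finger_gap: 0.092
time_s: 8.53
position: [0.457, -0.1616, 0.2332]
tool_rot: [-1.333, 0.232, -0.757]
force: [1.2, 0.7, -3.6]
finger_gap: 0.094Traceback (most recent call last):
  File "a.py", line 5, in <module>
    print('slopes: grip end',np.arcsin(x[2]).round(3),'right',np.arcsin(y[2]).round(3),'tilt',np.arccos(z[2]).round(3),s['position'].round(3),'gap',s['finger_gap'].round(3),s['joint_positions'].round(2))
                                                                                                                                                    ^^^^^^^^^^^^^^^^^^^^^
AttributeError: 'float' object has no attribute 'round'
```

```bash
sed -i "s/s\['finger_gap'\].round(3)/s['finger_gap']/" a.py; python3 a.py
python3 -m pendant '[0,0,0,0.018,0,-0.018,0,0,0,0.018,0,-0.018,0,0,0,0.018,0,-0.018,0,0,0,0.018,0,-0.018,0,0,0,0.018,0,-0.018,0,0,0,0.018,0,-0.018,0,0,0,0.018,0,-0.018,0,0,0,0.018,0,-0.018]'; python3 a.py
```

```text
slopes: grip end 0.264 right 0.256 tilt 0.373 [ 0.457 -0.162  0.233] gap 0.09407622665985703 [ 0.42  0.46 -0.05  2.13 -0.62  0.27  0.3 ]
corner_right z [ 0.447 -0.206  0.191]
time_s: 9.2
position: [0.4568, -0.1688, 0.253]
tool_rot: [-1.219, 0.09, -0.864]
force: [-0.3, 0.7, -3.4]
finger_gap: 0.094
slopes: grip end 0.385 right 0.392 tilt 0.566 [ 0.457 -0.169  0.253] gap 0.0942480977767332 [ 0.91  0.48 -0.64  2.25 -0.81 -0.    0.56]
corner_right z [ 0.456 -0.212  0.208]
```

Joint 6 has reached about 0, its lower limit, so I stop tipping here. Both slopes are about 0.39. I hold and look.

```bash
python3 -m pendant '[0,0,0,0,0,0,0,0,0,0,0,0,0,0,0,0,0,0,0,0,0,0,0,0]'; python3 a.py
python3 - <<'E'
from h import *
from cell import env
a=cv2.resize(env.read_camera('scene')['pixels'][40:240,220:420],(400,400),interpolation=cv2.INTER_CUBIC)
b=cv2.resize(env.read_camera('wrist')['pixels'],(640,400))[:,240:]
cv2.imwrite('pics/t1.png',np.hstack([a,b]))
E
```

```text
time_s: 9.53
position: [0.454, -0.171, 0.2545]
tool_rot: [-1.22, 0.091, -0.869]
force: [-0.2, -0.4, -3.8]
finger_gap: 0.094
slopes: grip end 0.387 right 0.392 tilt 0.567 [ 0.454 -0.171  0.255] gap 0.09419177687806597 [ 0.92  0.48 -0.65  2.25 -0.96 -0.    0.71]
corner_right z [ 0.453 -0.214  0.21 ]
```

View pics/t1.png

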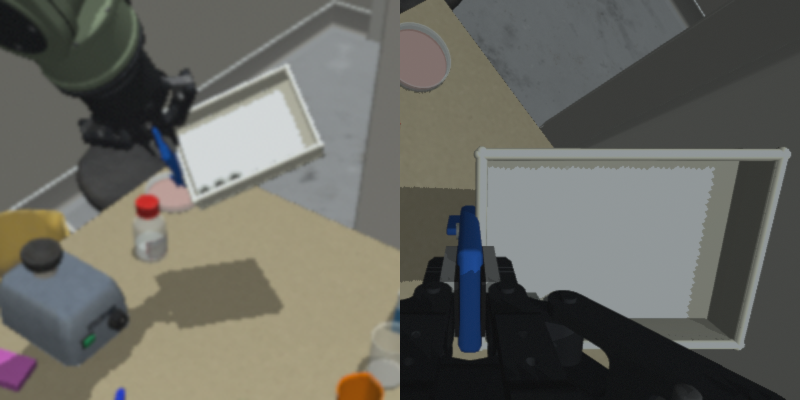

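The scene view shows three nuts in a row along the right wall at the grip end, at crop positions (203,190), (220,183) and (236,178), with the bottle, dish and beaker in place. I measure their distances to the corner on the tray floor plane.

```bash
python3 - <<'E'
from h import *
from cell import env
s=env.sense();A=R.from_rotvec(s['tool_rot']).as_matrix();x,y,z=A[:,0],A[:,2],-A[:,1]
c=env.read_camera('scene')
g=s['position']-.0377*z                # underside below the TCP at the lift
s3,c3=pickle.load(open('pics/w3.pkl','rb'))
S=R.from_rotvec(c['attitude']).as_matrix()
def loc(uv,h):
    d=S@[(uv[0]-c['cx'])/c['fx'],(uv[1]-c['cy'])/c['fy'],1]
    t=(z@(g+h*z-c['origin']))/(z@d);P=c['origin']+t*d-g;return np.array([P@x-.08,P@y])*1000
for n,q,h in[('rim R-near',(192,203),.028),('rim R-far',(322,148),.028),('rim L-far',(288,67),.028),('nut1',(203,190),.012),('nut2',(220,183),.012),('nut3',(236,178),.012)]:
    p=loc((220+q[0]/2,40+q[1]/2),h);print(n,p.round(0),'to corner',np.hypot(*(p-[-71,-51])).round(0))
cv2.imwrite('pics/t2.png',cv2.resize(c['pixels'][105:155,300:390],None,fx=8,fy=8,interpolation=cv2.INTER_CUBIC))
E
```

```text
rim R-near [-79. -64.] to corner 15.0
rim R-far [ 73. -67.] to corner 145.0
rim L-far [74. 42.] to corner 172.0
nut1 [-64. -46.] to corner 8.0
nut2 [-44. -46.] to corner 28.0
nut3 [-25. -49.] to corner 46.0
```

View pics/t2.png

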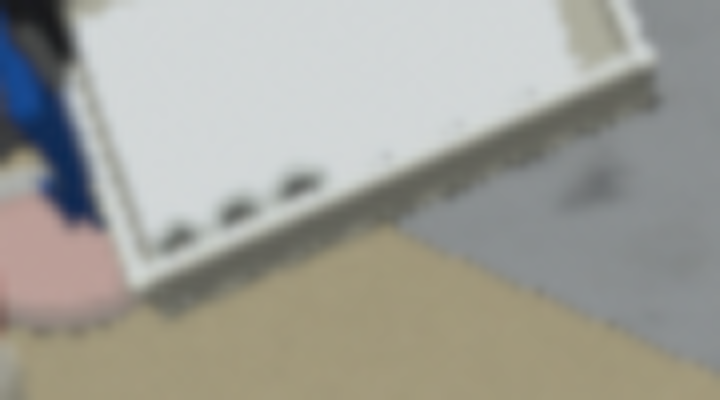

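The nuts are packed against the corner at about 8, 28 and 46 mm. Allowing for the 9 mm offset seen at the rim, the furthest is about 51 mm, under 60. I back joint 6 a little off its limit before handing in.

```bash
python3 -m pendant '[0,0,0,0,0,0.02,0,0,0,0,0,0.02,0,0,0,0,0,0.01,0,0,0,0,0,0,0,0,0,0,0,0]'; python3 a.py; python3 -m pendant '[0,0,0,0,0,0,0,0,0,0,0,0,0,0,0,0,0,0]';python3 a.py; python3 -c "
from cell import env
s=env.sense();print(s['joint_positions'],s['dq'].round(3))"
```

```text
time_s: 10.1
position: [0.4533, -0.1725, 0.2548]
tool_rot: [-1.217, 0.121, -0.827]
force: [0.0, 0.4, -3.3]
finger_gap: 0.094
slopes: grip end 0.343 right 0.388 tilt 0.531 [ 0.453 -0.173  0.255] gap 0.09380797927691276 [ 0.8   0.45 -0.44  2.2  -0.92  0.16  0.69]
corner_right z [ 0.451 -0.214  0.209]
time_s: 10.35
position: [0.453, -0.1727, 0.2548]
tool_rot: [-1.218, 0.121, -0.828]
force: [-0.4, -1.1, -3.6]
finger_gap: 0.098
slopes: grip end 0.344 right 0.388 tilt 0.531 [ 0.453 -0.173  0.255] gap 0.09812533983677392 [ 0.81  0.45 -0.44  2.2  -0.93  0.15  0.69]
corner_right z [ 0.451 -0.215  0.209]
[ 0.80606227  0.45021681 -0.4415191   2.20296159 -0.92530915  0.15214643
  0.69331263] [ 0.008  0.002 -0.012  0.006 -0.009 -0.009  0.006]
```

Joint 6 is now at 0.15, the arm is still, and the slopes are 0.34 and 0.39. One last look before handing in.

```bash
python3 - <<'E'
from cell import env
import cv2,numpy as np
im=env.read_camera('scene')['pixels']
a=cv2.resize(im[105:155,300:390],(720,400),interpolation=cv2.INTER_CUBIC)
cv2.imwrite('pics/f.png',a)
E
```

```text
(no output)
```

View pics/f.png

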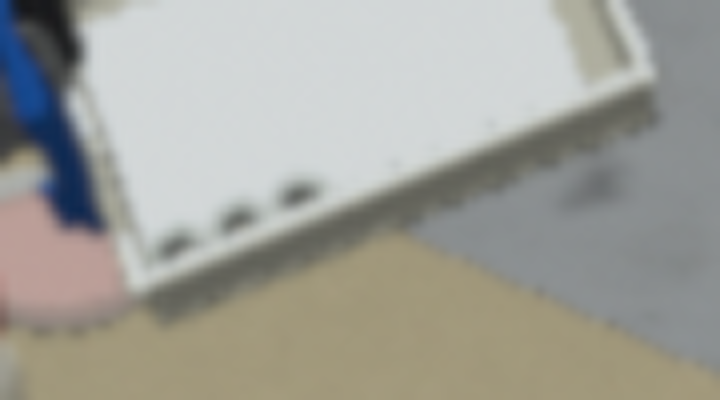

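The three nuts are still packed at the right grip-end corner, at (178,245), (238,218) and (298,192). I hand in.

```bash
python3 -c "
from cell import env
print(env.finish_job())"
```

```text
the job is handed in; nothing more can be done
None
```

I gripped the tray by its blue plate, lifted it and tipped it so all three nuts slid into the right-hand corner at the grip end, on the beaker's side. I handed it in at about 10.4 s, with the tray still held in the air. `finish_job` reports no verdict.

**Last checks**
- **Tilt:** the floor slopes 0.34 rad toward the grip end and 0.39 rad toward the beaker's side, 0.53 rad overall.
- **Height and stillness:** the wanted corner is about 0.21 m above the worktop. Joint speeds are near zero.
- **Grip:** the jaws stopped on the plate at about 8 mm with 110 N set. The force reading matches the tray's weight.
- **Nuts:** they are packed in a row along the right wall at about 8, 28 and 46 mm from the corner. The third is nearest the 60 mm limit. I measured this just before easing the tilt back slightly, and the last picture shows the nuts still in place.
- **Bystanders:** the bottle, dish and beaker looked undisturbed in the pictures. I did not recheck the tape roll after lifting, but nothing went near it.

**What failed or disagreed**
- **First grasp:** the jaws shut above the plate. Two camera views put the half-open fingertips about 6 mm behind the TCP instead of ahead of it as stated. Going 25 mm lower fixed it.
- **Joint 6:** it touched its lower limit of 0 while tipping, so I backed it off to 0.15.
- **Tray rim:** it appeared about 9 mm off in the last measurement, probably from grip offset or calibration. Allowing for that, the third nut is at about 51 mm, still inside the limit.

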